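# Free the blind spacer from its holder and present it hole-up

## Robot

A 6-joint arm with a two-finger parallel gripper is mounted at the origin on the work surface. World frame = base frame: x ahead of the robot, y to its left, z up, the work surface at z = 0. Lengths are in m, angles in rad, forces in N, time in s.
With the tool pointing down it reaches from about 0.375 to 0.975 m from the base axis. Payload 3.8 kg.
Tool frame: the origin (TCP) lies between the finger pads; the fingertips stand 22 mm ahead of it and the grasp point (between the pads) lies 3 mm ahead of it (bot.finger_overhang is the distance from the TCP to the fingertips, in m); x points along the fingers, y is the direction in which the jaws open and shut, and the axes are right-handed (so a half turn about x gives the same grasp; the last joint's range is limited). The gripper opens to 85 mm and grips with 20 to 120 N. Pads are 22 mm wide; open, the fingers measure 114 mm over their backs; the gripper's body (76 mm by 85 mm) begins 54 mm behind the grasp point. The pads swing forward as they close: fully open they stand 13 mm farther back than shut.
Start: joints at [1.281, 0.264, 1.604, -0, 1.274, -0.037], TCP at [0.169, 0.654, 0.253] pointing down, gripper open.
Joint ranges: [-2.63, 2.63], [-0.94, 2.18], [0.31, 2.57], [-1.31, 4.45], [0, 2.66], [-2.55, 2.55]. Speed limits (rad/s): [2.57, 2.57, 3.14, 3.14, 3.14, 3.14].

## Interface

Orientations are given as a rotation vector (axis times angle).
In Python, from workcell import bot gives the robot as it stands. The module is installed in compiled form; this text tells all that it offers.
- The arm moves only by the tool arm_command, never from a script. Its argument "series" is a list that holds one entry, the list of rows, each a list of 7 numbers: the turn, a rotation vector about the tool's x, y, z in rad, then the shift along the tool's x, y, z in cm, then the opening, from 0 (shut) to 1 (fully open). In form: [[[rx, ry, rz, x, y, z, grip], ...]]. A call has 1 to 10 rows; each row shifts and turns the pose as measured when the row begins, along the tool's axes as they then stand; what a row does not reach is not made up. A row lasts 1/10 s, in which the tool goes at most 50 mm and 8.59 degrees, less where a joint would pass 70% of its speed; a pose out of reach is approached as far as the arm can. A call is refused whole if a number of a shift passes 5 or a number of a turn 0.15, either way. A call with a gripper value outside its range is refused whole. The fingers move at their own pace and stop on an object; "newtons" is the grip in N (left out, the last holds). Time passes only in rows, so rows that do not move let the fingers close. It gives the time, the measured TCP pose, the force and the opening at its end, in the units of the state.
- bot.read_state(): the state, without advancing time (a new reading comes with each control period).
- bot.read_camera(name): name is "side" or "top"; returns (picture, depth): 400x640x3 uint8, blue, green, red; 400x640 float32, m along the optical axis (not along the pixel's ray), 0 where there is no reading.
- bot.camera_info(name): a dict with "K" (3x3 intrinsics, pixels), "dist_coeffs" ([k1, k2, p1, p2, k3] as OpenCV has them; the pictures are not rectified), "extrinsics" (4x4, takes a point from camera to world coordinates). Camera axes: x right, y down, z forward; pixel columns grow to the right and rows downward; lengths in m; the calibration is good to about 2 mm. A picture is of the moment at which its call begins. camera_info takes no time and is no camera call.
- bot.finish_job(): hands the job in, once; it reports no verdict.
The state is a dict: "time": time; "q": joint angles; "joint_vel": joint speeds; "joint_torque": joint torques, N m; "tool_pos": TCP position; "tcp_rot": TCP orientation; "wrist_force": force on the tool from outside, world axes, zero at the start; "torque": the same for the moment, N m; "width": opening from 0.0 (shut) to 1.0 (fully open).
Only numpy, scipy, OpenCV 4.12 (cv2) and the standard library are available. Lean on these libraries where they do the work, as an engineer would, in place of code of your own. Each camera call takes 0.05 s, during which the arm holds its last target.

## Task

The small aluminium spacer block for the book press sits on the work holder under a keeper arm: press the sprung lever pad down until the catch holds it there by itself, which swings the keeper aside. Then take the spacer off its pedestal, find which of its two ends has the blind hole, turn it so that the hole faces straight up, and finish still holding it in the gripper, hole up and steady, at least 20 cm above the bench, so that a guide rod can be dropped into it. Leave the other things on the bench where they are.

Things in the scene. Friction and masses are not known exactly. Their poses are not given: they have to be found in the camera images.
- spacer_center (a point): Centre of the loose spacer: a plain aluminium square bar, 34 x 34 mm across the flats, 70 mm long, 0.13 to 0.25 kg. It lies level, its centre over a small round pedestal. Its x axis runs along its length and out of the end with the blind hole (round, 20 mm wide, 40 mm deep); the other end is plain. z is up at the start. Hole up: this x axis points straight up.
- spacer: The same spacer; origin at the centre of the side it lies on at the start (17 mm below spacer_center along its z), same axes.
- spacer_hole (a point): Centre of the mouth of the blind hole, 35 mm along x from spacer_center. At the start the hole end can point to either side or to the robot or between, but not straight away from the robot.
- pedestal_top (a point): Centre of the top of the holder's fixed pedestal, a round post 28 mm across, 45 mm above the bench; the spacer rests on it and overhangs it all round, so fingers can go down beside it. Axes of the holder: z up, x from the pedestal to the keeper post, which is on the side away from the robot. The holder's grey foot is 10 mm high.
- keeper_tip (a point): End of the light metal keeper arm, 22 mm wide at its round tip, 3 mm above the spacer while closed. The arm turns level about its post, 117 mm away, and is driven by the lever: four times the lever's angle, towards the holder's +y side. With the lever latched it stands about 90 degrees aside. Its top is 91 mm above the bench.
- post_top (a point): Top of the keeper post under the arm's pivot, 22 mm across, 81 mm above the bench, 115 mm from the pedestal along the holder's x.
- lever_pad (a point): Middle of the upper face of the lever's black pad (36 x 28 mm), on the holder's -y side, about 140 mm from the pedestal. The lever points along the holder's -x; its hinge is 100 mm from the pad, 50 mm above the bench. At rest it slopes up and the pad is about 93 mm above the bench; latched it is level, about 54 mm; at its stop about 46 mm.
- lever (a joint): Angle of the lever in rad: 0 at rest (up), 0.48 at its stop. Pressing takes about 3 to 9 N at the pad; press it past 0.44 to latch. Let go, it then settles at about 0.40 and stays; let go earlier it springs back up.
- bone_folder: Bystander: flat cream bone folder, 120 x 20 x 5 mm, lying near the holder on the robot's side; origin at the middle of its underside.
- tape: Bystander: roll of paper tape, 66 mm across, 19 mm high, lying near the holder; origin at the middle of its underside.
- dust_brush: Bystander: wooden-handled dusting brush, 170 mm long; origin about the middle of its underside.
- paste_jar: Bystander: white paste jar with a metal lid, 64 mm across, 75 mm high; origin at the middle of its underside.
- weight: Bystander: brass book weight with a knob, 68 mm across, 60 mm high; origin at the middle of its underside.
- old_book: Bystander: closed old book, 150 x 210 x 44 mm, lying flat; origin at the middle of its underside.
Things that resemble listed ones, but are neither listed nor needed, are in the scene too. There is more than one size of the spacer; the job needs the largest.

How it is judged:
On the way, in this order (a step that is already met when the one before it is completed fails the run):
1. the lever is pressed down until the catch holds it by itself, the hand gone from it (value of joint lever above 0.36 rad and distance between the grasp point and lever_pad above 0.06 m), for 0.2 s.
2. the spacer is lifted off the pedestal in the gripper (height (world z) of spacer_center above 0.1 m and contact force between the fingers and spacer above 1 N), for 0.2 s.
At the end, for the whole second after the job is handed in: The spacer is held still by the gripper's fingers, clear of everything, its hole end up within 15 degrees of vertical, its centre at least 19 cm above the bench; the lever is still latched down (angle between spacer_center's own x axis and vertical below 0.26 rad and height (world z) of spacer_center above 0.19 m and contact force between the fingers and spacer above 1 N and linear speed of spacer below 0.03 m/s and angular speed of spacer below 0.15 rad/s and value of joint lever above 0.36 rad); the arm keeps its last pose, push and grip.
It fails at once if a bystander is pushed more than 3 cm from its place (distance of any of bone_folder, tape, dust_brush, paste_jar, weight, old_book from where it was at the start of the episode above 0.03 m).
It also fails if it takes over 45 s, if anything falls off the work surface, if the arm or the gripper's body presses on something with over 40 N, if the wrist force passes 120 N, or if a joint passes its speed limit or range.

## Working session

There is one attempt and no reset: what is moved stays moved. The work goes in short steps, Python scripts to look and compute and a tool call to move; the robot and the scene stay as the last step left them, time stands still between calls to the robot, and variables do not carry over. Pictures are saved under pics/ and viewed, and the job is handed in when it is done.

Besides the shell and the picture viewer there is one more tool, called as a command line: name --argument value ..., lists and objects as JSON in quotes. arm_command: Moves the arm, as the interface text tells. Its arguments: {"type":"object","properties":{"series":{"type":"array"},"newtons":{"type":"number"}},"required":["series"]}

```bash
mkdir -p pics && python3 - <<'E'
from workcell import bot
import numpy as np,cv2
s=bot.read_state();print(s)
for n in("top","side"):
    p,d=bot.read_camera(n);i=bot.camera_info(n)
    np.savez(f"{n}0.npz",p=p,d=d,**{k:np.array(v) for k,v in i.items()})
    cv2.imwrite(f"pics/{n}0.png",p);print(n,i)
E
```

```text
{'time': 0.0, 'q': array([ 1.28110921e+00,  2.64745298e-01,  1.60534453e+00, -1.96086074e-05,
        1.27365615e+00, -3.68860189e-02]), 'joint_vel': array([ 0.00143687, -0.00193679,  0.00084135, -0.00112682,  0.00161045,
        0.00050607]), 'joint_torque': array([ 4.15376480e-04, -5.15130258e+01, -3.67309034e+01, -6.77147546e-05,
        1.30864192e-02, -1.16130329e-05]), 'tool_pos': array([0.16864083, 0.65291951, 0.25198314]), 'tcp_rot': array([ 0.1967836 ,  1.56200214, -0.20013329]), 'wrist_force': array([ 0.14758969, -0.91524207, -0.36240004]), 'torque': array([-0.02544663,  0.0254146 , -0.04104697]), 'width': 1.0017181810571285}
top {'K': array([[383.07099826,   0.        , 319.80102968],
       [  0.        , 383.07099826, 195.45043244],
       [  0.        ,   0.        ,   1.        ]]), 'dist_coeffs': array([-0.00805319,  0.        ,  0.        ,  0.        ,  0.        ]), 'extrinsics': array([[-0.01388538, -0.9916211 ,  0.12843203,  0.40557321],
       [-0.99987828,  0.01285599, -0.00884065,  0.03044178],
       [ 0.00711546, -0.12853915, -0.99167891,  1.16331206],
       [ 0.        ,  0.        ,  0.        ,  1.        ]])}
side {'K': array([[421.65874444,   0.        , 316.24663007],
       [  0.        , 421.65874444, 195.39133196],
       [  0.        ,   0.        ,   1.        ]]), 'dist_coeffs': array([0.02290343, 0.        , 0.        , 0.        , 0.        ]), 'extrinsics': array([[ 0.93773695, -0.21295593,  0.27440696,  0.23541496],
       [-0.34720448, -0.5521176 ,  0.75803378, -0.80423188],
       [-0.00992288, -0.80611161, -0.59168032,  0.7548695 ],
       [ 0.        ,  0.        ,  0.        ,  1.        ]])}
```

View pics/top0.png

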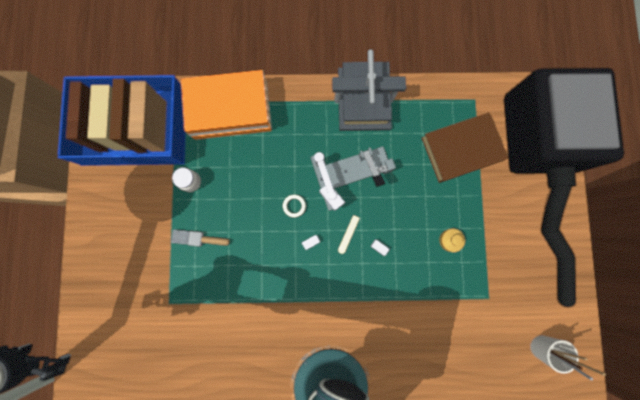

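View pics/side0.png

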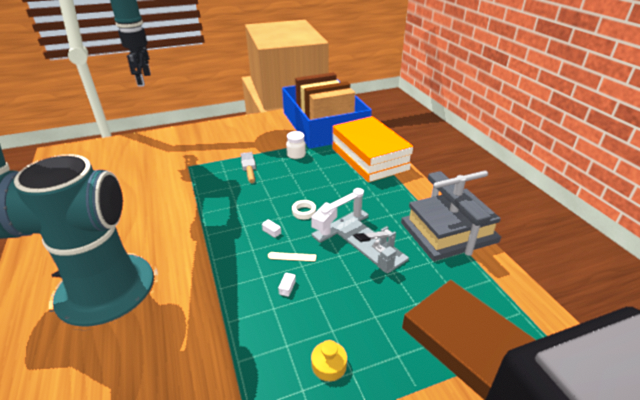

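The top view shows the holder at about (345,175), with a spacer candidate at (331,197) under the keeper. Two small loose white blocks lie at (311,242) and (380,247). I'll enlarge this area.

```bash
python3 - <<'E'
import numpy as np,cv2
t=np.load("top0.npz")["p"];s=np.load("side0.npz")["p"]
cv2.imwrite("pics/topz.png",cv2.resize(t[135:265,270:420],None,fx=5.3,fy=4.6,interpolation=cv2.INTER_CUBIC)[:, :800])
cv2.imwrite("pics/sidez.png",cv2.resize(s[170:310,255:415],None,fx=5,fy=4.28,interpolation=cv2.INTER_CUBIC))
E
```

```text
(no output)
```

View pics/topz.png

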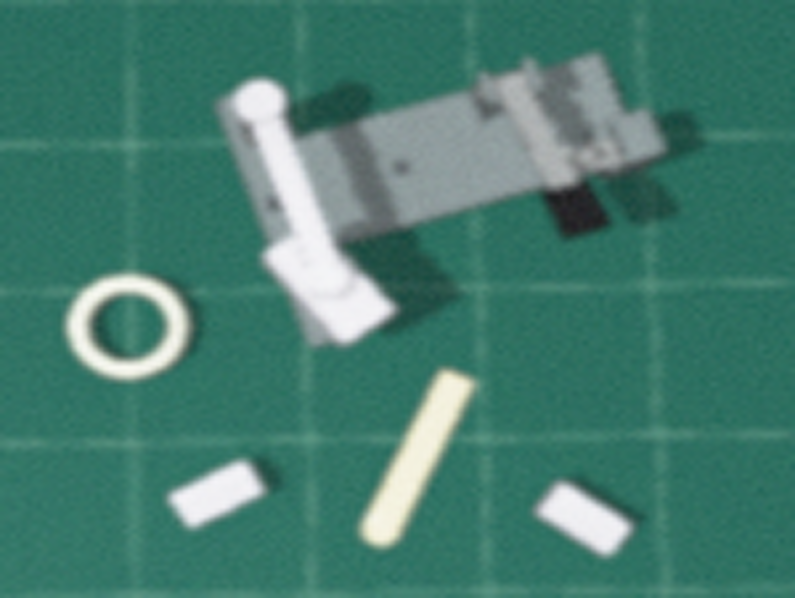

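View pics/sidez.png

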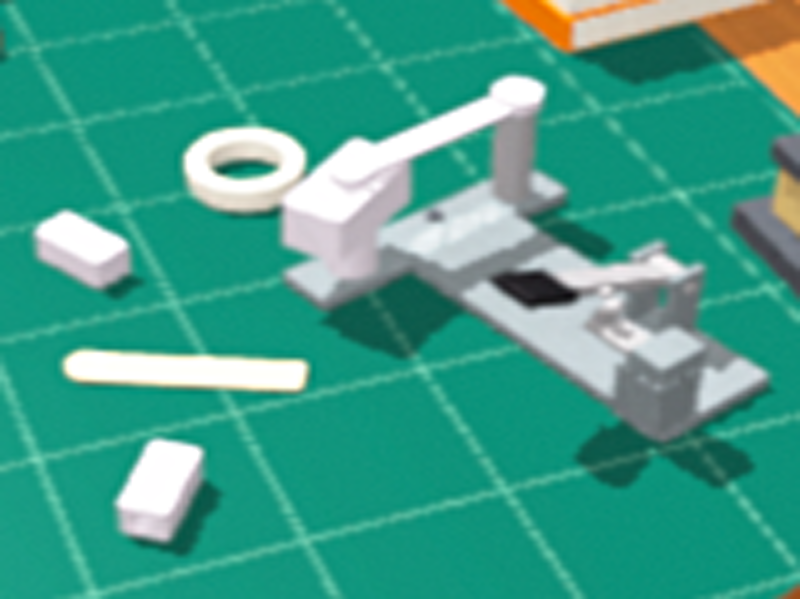

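Candidates: the block on the pedestal, top (331,197), under the keeper tip, and the two loose bench blocks at (311,242) and (380,247). The loose blocks are smaller and lie on the mat. The one on the pedestal, larger and under the keeper, is the one meant. Next I'll get positions.

```bash
cat > h.py <<'E'
import numpy as np,cv2
def cal(n):
    z=np.load(n+"0.npz");return z["K"],z["dist_coeffs"],z["extrinsics"]
def ray(n,uv):
    K,D,E=cal(n);uv=np.array(uv,float).reshape(-1,1,2)
    q=cv2.undistortPoints(uv,K,D)[:,0];r=np.c_[q,np.ones(len(q))]@E[:3,:3].T
    return E[:3,3],r
def plane(n,uv,z):
    o,r=ray(n,uv);return o+r*((z-o[2])/r[:,2])[:,None]
def depth(n,uv,d):
    o,r=ray(n,uv);return np.array([o+rr*d[int(round(v)),int(round(u))] for rr,(u,v) in zip(r,uv)])
def proj(n,P):
    K,D,E=cal(n);R=E[:3,:3].T;return cv2.projectPoints(np.array(P,float).reshape(-1,1,3),cv2.Rodrigues(R)[0],-R@E[:3,3],K,D)[0][:,0]
def cloud(n,d):
    v,u=np.mgrid[0:400,0:640];o,r=ray(n,np.c_[u.ravel(),v.ravel()]);P=o+r*d.ravel()[:,None];P[d.ravel()==0]=np.nan;return P.reshape(400,640,3)
E
python3 - <<'E'
from h import *
np.set_printoptions(precision=4,suppress=True)
t=np.load("top0.npz");s=np.load("side0.npz")
c=lambda x,y:(270+x/5.3-.4,135+y/4.6-.4)
names=["post tip","keeper tip","sp L","sp bot","sp R","pad"]
zs=[.091,.091,.079,.079,.079,.093]
pts=[c(260,102),c(330,280),c(267,257),c(347,345),c(398,307),c(578,210)]
for n,p,z in zip(names,pts,zs): print(n,p,plane("top",[p],z)[0],depth("top",[p],t["d"])[0])
C=cloud("top",t["d"])
# pad
g=t["p"].astype(int);m=(g.max(2)<60);m[:170]=0;m[195:]=0;m[:,:365]=0;m[:,395:]=0
print("pad",m.sum(),np.nanmean(C[m],0))
g2=s["p"].astype(int);
c2=lambda x,y:(255+x/5-.4,170+y/4.28-.4)
Cs=cloud("side",s["d"])
m=(g2.max(2)<60);m[:228]=0;m[245:]=0;m[:,:350]=0;m[:,375:]=0
print("pad side",m.sum(),np.nanmean(Cs[m],0),np.nanmin(Cs[m],0),np.nanmax(Cs[m],0))
for x,y in[(283,207),(345,222),(410,170),(360,140),(340,275)]: print(c2(x,y),plane("side",[c2(x,y)],.079)[0])
# top-surface pts
for nm,CC in(("top",C),("side",Cs)):
    m=(abs(CC[...,2]-.079)<.004)&(CC[...,0]>.35)&(CC[...,0]<.6)&(CC[...,1]>-.05)&(CC[...,1]<.1)
    P=CC[m];print(nm,len(P),P.mean(0));print(cv2.minAreaRect(P[:,:2].astype(np.float32)*1000))
E
```

```text
post tip (318.65660377358495, 156.77391304347825) [0.656  0.0226 0.091 ] [0.6554 0.0226 0.0936]
keeper tip (331.8641509433962, 195.4695652173913) [ 0.544  -0.0132  0.091 ] [ 0.5443 -0.0133  0.0885]
sp L (319.9773584905661, 190.4695652173913) [0.5604 0.0201 0.079 ] [0.5606 0.0201 0.0774]
sp bot (335.07169811320756, 209.6) [ 0.5049 -0.0221  0.079 ] [ 0.512  -0.0258  0.0011]
sp R (344.69433962264156, 201.33913043478262) [ 0.5282 -0.0499  0.079 ] [ 0.5371 -0.0558  0.0003]
pad (378.65660377358495, 180.2521739130435) [ 0.5855 -0.1466  0.093 ] [ 0.585  -0.1461  0.0961]
pad 82 [ 0.585  -0.1456  0.0947]
pad side 77 [ 0.5835 -0.149   0.0937] [ 0.5693 -0.161   0.086 ] [ 0.602  -0.1351  0.0995]
(311.20000000000005, 217.9644859813084) [ 0.5035 -0.0241  0.079 ]
(323.6, 221.46915887850466) [ 0.5278 -0.0482  0.079 ]
(336.6, 209.3196261682243) [ 0.5769 -0.0145  0.079 ]
(326.6, 202.31028037383177) [0.5637 0.0227 0.079 ]
(322.6, 233.85233644859812) [ 0.5088 -0.0907  0.079 ]
top 185 [ 0.5383 -0.0128  0.0794]
((544.0494995117188, -11.75583267211914), (70.25126647949219, 34.36074447631836), 37.21847152709961)
side 167 [ 0.5376 -0.0188  0.0782]
((550.08544921875, -7.9498291015625), (88.18334197998047, 38.544471740722656), 31.74530792236328)
```

```bash
python3 - <<'E'
import numpy as np,cv2
s=np.load("side0.npz");p=s["p"][198:242,300:345].astype(float)
p=np.clip((p-150)/(255-150),0,1)**2*255
cv2.imwrite("pics/sz2.png",cv2.resize(p.astype(np.uint8),None,fx=13,fy=13,interpolation=cv2.INTER_NEAREST))
print(s["d"][208:236:2,308:340:2].round(3))
E
```

```text
[[1.228 1.227 1.211 1.191 1.227 1.226 1.231 1.082 1.086 1.087 1.088 1.086
  1.083 1.09  1.1   1.224]
 [1.216 1.22  1.193 1.192 1.217 1.219 1.095 1.077 1.075 1.074 1.075 1.085
  1.092 1.095 1.106 1.219]
 [1.183 1.185 1.183 1.192 1.21  1.084 1.082 1.079 1.076 1.071 1.079 1.085
  1.089 1.099 1.109 1.21 ]
 [1.179 1.182 1.185 1.199 1.08  1.08  1.082 1.079 1.075 1.08  1.083 1.079
  1.09  1.101 1.115 1.202]
 [1.184 1.186 1.073 1.072 1.075 1.072 1.073 1.072 1.074 1.073 1.077 1.084
  1.095 1.11  1.119 1.197]
 [1.186 1.192 1.073 1.065 1.069 1.068 1.064 1.069 1.064 1.066 1.078 1.087
  1.097 1.11  1.191 1.187]
 [1.185 1.179 1.074 1.072 1.07  1.063 1.06  1.065 1.059 1.07  1.082 1.094
  1.105 1.185 1.184 1.169]
 [1.18  1.177 1.081 1.075 1.071 1.068 1.061 1.059 1.068 1.073 1.087 1.101
  1.175 1.163 1.158 1.161]
 [1.17  1.171 1.089 1.078 1.075 1.071 1.067 1.062 1.069 1.08  1.09  1.112
  1.151 1.152 1.149 1.155]
 [1.161 1.159 1.086 1.085 1.08  1.074 1.071 1.067 1.075 1.082 1.101 1.111
  1.147 1.145 1.148 1.147]
 [1.152 1.156 1.159 1.153 1.082 1.081 1.076 1.073 1.076 1.106 1.106 1.115
  1.136 1.136 1.144 1.146]
 [1.146 1.149 1.148 1.147 1.151 1.132 1.078 1.077 1.083 1.105 1.108 1.124
  1.133 1.132 1.135 1.132]
 [1.145 1.14  1.138 1.13  1.13  1.125 1.127 1.114 1.114 1.109 1.115 1.124
  1.126 1.124 1.13  1.13 ]
 [1.133 1.135 1.126 1.117 1.121 1.122 1.122 1.115 1.118 1.115 1.12  1.121
  1.122 1.129 1.136 1.136]]
```

View pics/sz2.png

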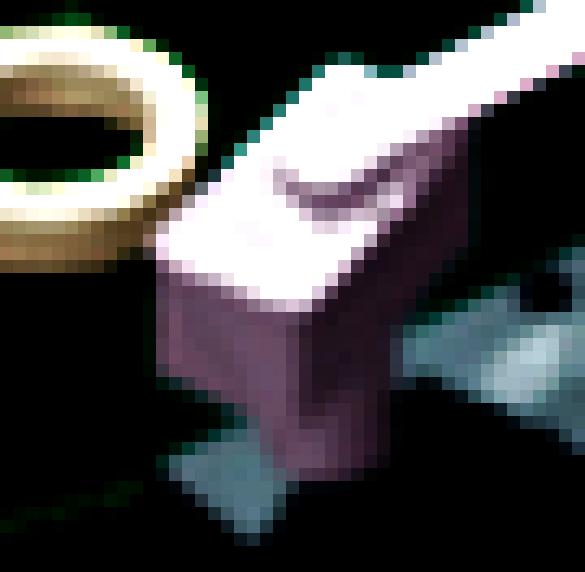

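```bash
cat >> h.py <<'E'
from scipy.spatial.transform import Rotation as R_
def plan(s,pos,Rt,n=None,step=4.5,ang=0.14):
    """rows in tool axes from state to target pose (const speed straight line)"""
    R0=R_.from_rotvec(s["tcp_rot"]);w=(R0.inv()*R_.from_matrix(Rt)).as_rotvec()
    d=np.array(pos)-s["tool_pos"]
    N=n or int(max(np.ceil(np.linalg.norm(d)*100/step),np.ceil(np.linalg.norm(w)/ang),1))
    print("N",N,"rotvec/row",(w/N).round(4),"world d cm/row",(d*100/N).round(2))
    rows=[]
    for i in range(N):
        Ri=R0*R_.from_rotvec(w*i/N)
        rows.append([*(w/N).round(3).tolist(),*(Ri.inv().apply(d)*100/N).round(2).tolist()])
    for r in rows: print(r)
def down(yaw): # tool x down, jaw axis y at yaw (rad) in world xy
    x=np.array([0,0,-1.]);y=np.array([np.cos(yaw),np.sin(yaw),0]);return np.c_[x,y,np.cross(x,y)]
E
python3 - <<'E'
from h import *
from workcell import bot
np.set_printoptions(precision=3,suppress=True,linewidth=150)
s=bot.read_state();R=R_.from_rotvec(s["tcp_rot"]).as_matrix();print(R)
y=np.degrees(np.arctan2(R[1,1],R[0,1]));print("jaw yaw",y)
t=np.load("top0.npz");C=cloud("top",t["d"]);Cs=cloud("side",np.load("side0.npz")["d"])
# holder frame heights near lever
O=np.array([.544,-.0125]);hx=np.array([.1118,.0354]);hx/=np.linalg.norm(hx);hy=np.array([-hx[1],hx[0]])
for CC in(C,Cs):
    P=CC.reshape(-1,3);P=P[np.isfinite(P[:,0])];Q=P[:,:2]-O;a=Q@hx;b=Q@hy
    print("pad holder",(np.array([.585,-.146])-O)@np.c_[hx,hy])
    H=np.full((16,14),np.nan)
    for i in range(16):
        for j in range(14):
            m=(abs(a-(-.06+i*.012))<.006)&(abs(b-(-.22+j*.012))<.006)
            if m.any():H[i,j]=P[m,2].max()*1000
    print("cols b",(-.22+np.arange(14)*.012).round(3));
    for i in range(16):print(round(-.06+i*.012,3),H[i].round(0))
E
```

```text
[[-0.001  0.25   0.968]
 [-0.002  0.968 -0.25 ]
 [-1.    -0.002 -0.   ]]
jaw yaw 75.5171481564263
pad holder [-0.001 -0.14 ]
cols b [-0.22  -0.208 -0.196 -0.184 -0.172 -0.16  -0.148 -0.136 -0.124 -0.112 -0.1   -0.088 -0.076 -0.064]
-0.06 [6. 9. 6. 5. 4. 5. 5. 4. 4. 6. 6. 6. 6. 4.]
-0.048 [4. 3. 5. 3. 7. 3. 4. 7. 4. 5. 5. 5. 8. 4.]
-0.036 [5. 8. 4. 5. 4. 5. 7. 4. 6. 4. 5. 5. 6. 5.]
-0.024 [9. 5. 6. 3. 4. 4. 5. 7. 5. 8. 5. 5. 6. 5.]
-0.012 [  5.   4.   5.   5.   6.   4. 102. 102. 101.   5.   4.   4.   5.   4.]
0.0 [ 6.  8.  5.  4.  5. nan 98. 98. 98.  5.  4.  5.  7.  6.]
0.012 [ 7.  6.  3.  6.  6. nan 92. 93. 93.  5.  5.  7.  5.  5.]
0.024 [ 5. 62. 69. 69. 62. 74. 86. 87.  4.  4.  6.  7.  5.  6.]
0.036 [ 8. 65. 68. 69. 63. 79. 84. 82. 15. 15. 13. 14. 13. 16.]
0.048 [ 6. 68. 68. 66. 52. 14. 76. 80. 14. 15. 14. 14. 13. 14.]
0.06 [ 4.  7. 12. 13. 16. 14. 73. 72. 16. 15. 12. 17. 13. 14.]
0.072 [ 6. 10. 16. 12. 13. 15. 65. 69. 14. 15. 13. 13. 16. 17.]
0.084 [ 8. 13. 16. 17. 14. 13. 63. 61. 63. 13. 11. 12. 14. 15.]
0.096 [ 5.  6. 16. 14. 14. 58. 63. 60. 64. 16. 14. 14. 12. 15.]
0.108 [ 6. 10
[... 501 characters left out ...]

0.0 [ 3.  2.  2.  3.  3.  3. 96. 96. 95.  3.  1.  1.  2.  3.]
0.012 [ 2.  2.  2.  1.  3.  2. 90. 90. 90.  2.  3.  2.  1.  1.]
0.024 [ 2. 63. 67. 66. 59. 74. 84. 85. 84.  7. 10.  3. 10.  3.]
0.036 [ 2. 63. 65. 64. 60. 77. 79. 80. 11. 12. 11. 11. 11. 11.]
0.048 [ 2. 64. 65. 64. 56. 11. 75. 76. 12. 11. 12. 11.  9. 11.]
0.06 [ 1. 11. 61. nan nan nan 68. 70. 11. 13. 11.  7. nan nan]
0.072 [ 1. 11. 12.  9. nan nan 65. 65. nan 10. 10. nan nan 11.]
0.084 [ 3. 10. 11. 11. 10. 56. 59. 59. 62.  7. 10. nan 12. 11.]
0.096 [ 2.  9. 12. 11. 11. 63. 60. 59. 60. 11.  8. nan 11. 11.]
0.108 [ 2. 11. 10.  9.  9.  9. 57. nan 57. nan nan 10.  8.  9.]
0.12 [ 1.  2.  2.  3.  3.  3.  2. nan nan  3. nan nan  2.  4.]
```

```bash
python3 - <<'E'
from h import *
from workcell import bot
s=bot.read_state()
plan(s,[.5806,-.1477,.18],down(np.radians(-72.4)),n=26)
E
```

```text
N 26 rotvec/row [0.0993 0.0001 0.    ] world d cm/row [ 1.58 -3.08 -0.28]
[0.099, 0.0, 0.0, 0.28, -2.58, 2.3]
[0.099, 0.0, 0.0, 0.28, -2.34, 2.55]
[0.099, 0.0, 0.0, 0.28, -2.08, 2.77]
[0.099, 0.0, 0.0, 0.28, -1.79, 2.96]
[0.099, 0.0, 0.0, 0.28, -1.49, 3.12]
[0.099, 0.0, 0.0, 0.28, -1.18, 3.26]
[0.099, 0.0, 0.0, 0.28, -0.85, 3.36]
[0.099, 0.0, 0.0, 0.28, -0.51, 3.43]
[0.099, 0.0, 0.0, 0.28, -0.17, 3.46]
[0.099, 0.0, 0.0, 0.28, 0.18, 3.46]
[0.099, 0.0, 0.0, 0.28, 0.52, 3.42]
[0.099, 0.0, 0.0, 0.28, 0.86, 3.36]
[0.099, 0.0, 0.0, 0.28, 1.18, 3.25]
[0.099, 0.0, 0.0, 0.28, 1.5, 3.12]
[0.099, 0.0, 0.0, 0.28, 1.8, 2.96]
[0.099, 0.0, 0.0, 0.28, 2.09, 2.76]
[0.099, 0.0, 0.0, 0.28, 2.35, 2.54]
[0.099, 0.0, 0.0, 0.28, 2.59, 2.3]
[0.099, 0.0, 0.0, 0.28, 2.81, 2.03]
[0.099, 0.0, 0.0, 0.28, 2.99, 1.74]
[0.099, 0.0, 0.0, 0.28, 3.15, 1.44]
[0.099, 0.0, 0.0, 0.28, 3.28, 1.12]
[0.099, 0.0, 0.0, 0.28, 3.37, 0.79]
[0.099, 0.0, 0.0, 0.28, 3.43, 0.45]
[0.099, 0.0, 0.0, 0.28, 3.46, 0.11]
[0.099, 0.0, 0.0, 0.28, 3.45, -0.24]
```

arm_command --series '[[[0.1,0,0,0.3,-2.6,2.3,0],[0.1,0,0,0.3,-2.3,2.5,0],[0.1,0,0,0.3,-2.1,2.8,0],[0.1,0,0,0.3,-1.8,3.0,0],[0.1,0,0,0.3,-1.5,3.1,0],[0.1,0,0,0.3,-1.2,3.3,0],[0.1,0,0,0.3,-0.8,3.4,0],[0.1,0,0,0.3,-0.5,3.4,0],[0.1,0,0,0.3,-0.2,3.5,0],[0.1,0,0,0.3,0.2,3.5,0]]]'

```text
time: 1.1
tool_pos: [0.323, 0.3307, 0.2157]
tcp_rot: [0.988, 1.33, -1.004]
wrist_force: [1.0, 0.0, 0.2]
width: 0.001
```

arm_command --series '[[[0.1,0,0,0.3,0.5,3.4,0],[0.1,0,0,0.3,0.9,3.4,0],[0.1,0,0,0.3,1.2,3.2,0],[0.1,0,0,0.3,1.5,3.1,0],[0.1,0,0,0.3,1.8,3.0,0],[0.1,0,0,0.3,2.1,2.8,0],[0.1,0,0,0.3,2.4,2.5,0],[0.1,0,0,0.3,2.6,2.3,0],[0.1,0,0,0.3,2.8,2.0,0],[0.1,0,0,0.3,3.0,1.7,0]]]'

```text
time: 2.1
tool_pos: [0.4639, -0.0011, 0.1835]
tcp_rot: [1.73, 0.745, -1.749]
wrist_force: [0.8, 1.3, 0.2]
width: -0.001
```

```bash
python3 - <<'E'
from h import *
from workcell import bot
s=bot.read_state();print(s["q"])
plan(s,[.5806,-.1477,.17],down(np.radians(-72.4)))
E
```

```text
[-0.04962081 -0.07983824  2.1113929  -0.01009266  1.11711994  0.71141228]
N 5 rotvec/row [ 0.1014  0.0022 -0.0007] world d cm/row [ 2.33 -2.93 -0.27]
[0.101, 0.002, -0.001, 0.28, 3.71, 0.53]
[0.101, 0.002, -0.001, 0.27, 3.74, 0.15]
[0.101, 0.002, -0.001, 0.27, 3.74, -0.23]
[0.101, 0.002, -0.001, 0.27, 3.7, -0.61]
[0.101, 0.002, -0.001, 0.27, 3.62, -0.98]
```

arm_command --series '[[[0.1,0,0,0.3,3.7,0.5,0],[0.1,0,0,0.3,3.7,0.2,0],[0.1,0,0,0.3,3.7,-0.2,0],[0.1,0,0,0.3,3.7,-0.6,0],[0.1,0,0,0.3,3.6,-1.0,0],[0,0,0,0,0,0,0]]]'

```text
time: 2.7
tool_pos: [0.5808, -0.1585, 0.1647]
tcp_rot: [2.053, 0.29, -2.078]
wrist_force: [-0.8, -0.2, -0.3]
width: -0.001
```

```bash
python3 - <<'E'
from h import *
from workcell import bot
s=bot.read_state();print(s["q"],s["tool_pos"],s["wrist_force"])
plan(s,[.5806,-.1477,.125],down(np.radians(-72.4)),n=2)
E
```

```text
[-0.3016776   0.20219971  1.84913106 -0.01269948  1.09818115  0.98927462] [ 0.58081509 -0.15851454  0.16473089] [-0.80876455 -0.18043075 -0.28755948]
N 2 rotvec/row [-0.0108  0.0064 -0.0025] world d cm/row [-0.01  0.54 -1.99]
[-0.011, 0.006, -0.002, 1.98, -0.53, -0.17]
[-0.011, 0.006, -0.002, 1.98, -0.53, -0.16]
```

arm_command --series '[[[-0.01,0.006,0,2.0,-0.5,-0.2,0],[-0.01,0.006,0,2.0,-0.5,-0.2,0],[0,0,0,1.0,0,0,0],[0,0,0,1.0,0,0,0],[0,0,0,1.0,0,0,0]]]'

```text
time: 3.2
tool_pos: [0.5817, -0.1491, 0.0955]
tcp_rot: [2.053, 0.312, -2.052]
wrist_force: [-2.7, -0.6, 8.3]
width: 0.001
```

arm_command --series '[[[0,0,0,0.8,0,0,0],[0,0,0,0.8,0,0,0],[0,0,0,0.6,0,0,0],[0,0,0,0.3,0,0,0],[0,0,0,0.1,0,0,0]]]'

```text
time: 3.7
tool_pos: [0.5803, -0.1495, 0.0729]
tcp_rot: [2.047, 0.313, -2.051]
wrist_force: [-1.8, -0.9, 5.2]
width: -0.002
```

arm_command --series '[[[0,0,0,0.3,0,0,0],[0,0,0,0.2,0,0,0],[0,0,0,0.2,0,0,0]]]'

```text
time: 4.0
tool_pos: [0.5804, -0.1495, 0.0689]
tcp_rot: [2.046, 0.313, -2.048]
wrist_force: [-2.7, -0.4, 6.5]
width: -0.002
```

arm_command --series '[[[0,0,0,0.2,0,0,0],[0,0,0,0.1,0,0,0]]]'

```text
time: 4.2
tool_pos: [0.5804, -0.1495, 0.0685]
tcp_rot: [2.044, 0.314, -2.047]
wrist_force: [-2.6, 0.1, 5.9]
width: -0.001
```

arm_command --series '[[[0,0,0,0.4,0,0,0],[0,0,0,0.3,0,0,0]]]'

```text
time: 4.4
tool_pos: [0.5806, -0.1496, 0.0678]
tcp_rot: [2.043, 0.314, -2.046]
wrist_force: [-10.2, 1.6, 21.1]
width: 0.001
```

At the stop, where the force rises to 21 N. I'll retract straight up and look.

arm_command --series '[[[0,0,0,-1.0,0,0,0],[0,0,0,-2.5,0,0,0],[0,0,0,-3.5,0,0,0],[0,0,0,-3.5,0,0,0],[0,0,0,-3.5,0,0,0.5],[0,0,0,0,0,0,0.8]]]'

```text
time: 5.0
tool_pos: [0.579, -0.1456, 0.2138]
tcp_rot: [2.04, 0.318, -2.047]
wrist_force: [1.2, 0.3, 1.4]
width: 0.329
```

```bash
python3 - <<'E'
from h import *
from workcell import bot
s=bot.read_state();print(s["tool_pos"],s["wrist_force"],s["q"])
for n in("top","side"):
    p,d=bot.read_camera(n);np.savez(n+"1.npz",p=p,d=d)
    c=p[135:265,250:420] if n=="top" else p[170:310,255:415]
    cv2.imwrite(f"pics/{n}1.png",cv2.resize(c,None,fx=4.2,fy=4.2,interpolation=cv2.INTER_CUBIC))
    cv2.imwrite(f"pics/{n}1f.png",p)
E
```

```text
[ 0.57897246 -0.14556403  0.21383335] [1.21680454 0.28253342 1.42298615] [-0.28173811  0.14461191  1.82075177 -0.0125022   1.17418107  0.97352674]
```

View pics/top1.png

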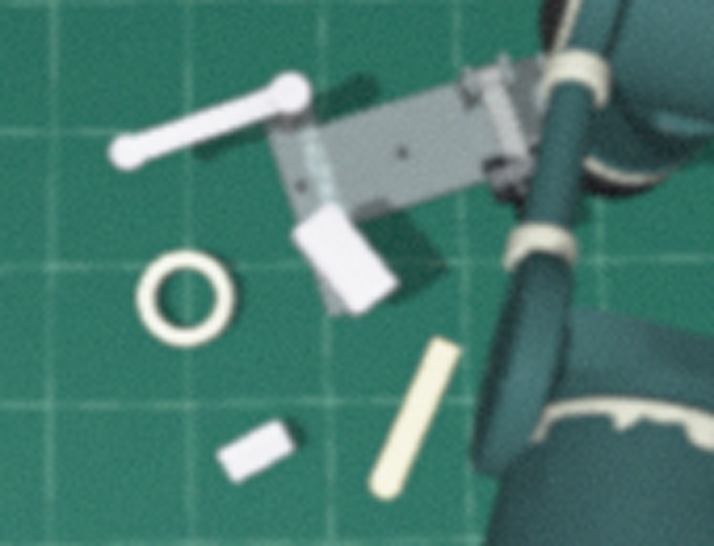

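View pics/side1.png

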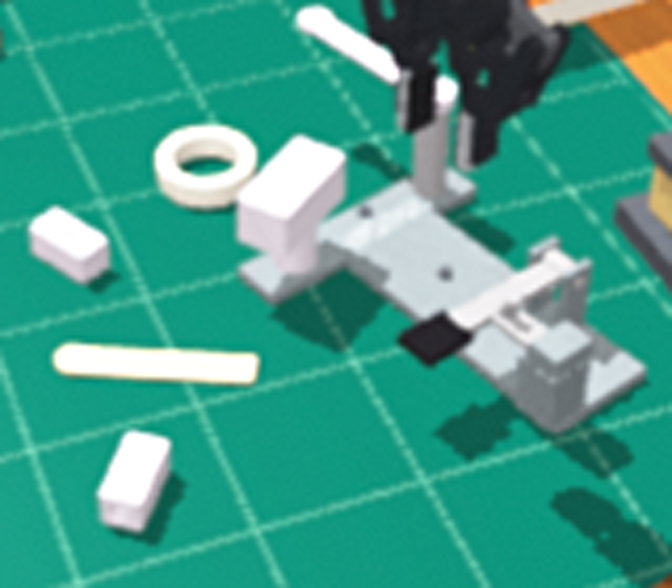

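The keeper has swung aside, with its tip at top crop (125,150). The pad is down at side crop (437,337), so the lever is latched. The spacer's top face is fully visible at top crop (345,258). I'll measure it and set up the grasp.

```bash
python3 - <<'E'
from h import *
from workcell import bot
d=np.load("top1.npz");p=d["p"].astype(int);C=cloud("top",d["d"])
m=((p.min(2)>185)).astype(np.uint8);m[:180]=0;m[215:]=0;m[:,:316]=0;m[:,350:]=0
cs,_=cv2.findContours(m,cv2.RETR_EXTERNAL,cv2.CHAIN_APPROX_NONE);c=max(cs,key=cv2.contourArea)
P=plane("top",c[:,0],.079)
r=cv2.minAreaRect(P[:,:2].astype(np.float32)*1000);print(len(c),r,P.mean(0))
Q=C[m>0];print(Q.mean(0),cv2.minAreaRect(Q[:,:2].astype(np.float32)*1000))
ds=np.load("side1.npz");Cs=cloud("side",ds["d"])
mm=(abs(Cs[...,2]-.079)<.005)&(abs(Cs[...,0]-.544)<.05)&(abs(Cs[...,1]+.012)<.05)&(ds["p"].min(2)>215)
Q=Cs[mm];print(Q.mean(0),cv2.minAreaRect(Q[:,:2].astype(np.float32)*1000))
s=bot.read_state()
plan(s,[.544,-.0125,.15],down(np.radians(37.2-90)))
E
```

```text
56 ((544.8896484375, -11.612659454345703), (72.98088073730469, 36.18042755126953), 35.63897705078125) [ 0.54435842 -0.01232515  0.079     ]
[ 0.54518458 -0.01227731  0.07549988] ((554.4374389648438, -10.990283966064453), (88.51077270507812, 45.64874267578125), 35.2624626159668)
[ 0.54294382 -0.01281748  0.07792672] ((544.1160888671875, -11.501270294189453), (72.70809173583984, 35.01213836669922), 35.757850646972656)
N 4 rotvec/row [-0.0822  0.0031 -0.001 ] world d cm/row [-0.8   3.31 -1.47]
[-0.082, 0.003, -0.001, 1.44, -3.4, -0.3]
[-0.082, 0.003, -0.001, 1.45, -3.36, -0.57]
[-0.082, 0.003, -0.001, 1.45, -3.31, -0.84]
[-0.082, 0.003, -0.001, 1.46, -3.22, -1.1]
```

arm_command --series '[[[-0.08,0.003,0,1.4,-3.4,-0.3,1],[-0.08,0.003,0,1.4,-3.4,-0.6,1],[-0.08,0.003,0,1.4,-3.3,-0.8,1],[-0.08,0.003,0,1.5,-3.2,-1.1,1],[0,0,0,0,0,0,1],[0,0,0,0,0,0,1]]]'

```text
time: 5.7
tool_pos: [0.5351, -0.0082, 0.1381]
tcp_rot: [1.833, 0.626, -1.862]
wrist_force: [0.4, 0.4, -0.1]
width: 1.002
```

```bash
python3 - <<'E'
from h import *
from workcell import bot
s=bot.read_state();print(s["tool_pos"],s["width"],s["q"])
plan(s,[.544,-.012,.10],down(np.radians(36-90)),n=2)
E
```

```text
[ 0.53510549 -0.00819873  0.13812803] 1.0023085413910522 [-0.0595978   0.11189426  2.00821175 -0.00432514  1.03591944  0.86179861]
N 2 rotvec/row [0.0117 0.0067 0.0032] world d cm/row [ 0.44 -0.19 -1.91]
[0.012, 0.007, 0.003, 1.9, 0.43, -0.26]
[0.012, 0.007, 0.003, 1.9, 0.42, -0.26]
```

arm_command --series '[[[0.012,0.007,0.003,1.4,0.4,-0.3,1],[0.012,0.007,0.003,1.0,0.4,-0.3,1],[0,0,0,0,0,0,1]]]'

```text
time: 6.0
tool_pos: [0.5439, -0.0125, 0.1115]
tcp_rot: [1.862, 0.603, -1.866]
wrist_force: [0.3, 0.2, -0.6]
width: 1.002
```

```bash
python3 - <<'E'
from h import *
from workcell import bot
s=bot.read_state();print(s["tool_pos"],s["width"],s["q"])
plan(s,[.544,-.012,.065],down(np.radians(36-90)),n=3)
E
```

```text
[ 0.54389959 -0.01248454  0.11149863] 1.002274087513777 [-6.88722352e-02  1.52097110e-01  2.01834639e+00  2.78634432e-04
  9.73397316e-01  8.77435971e-01]
N 3 rotvec/row [-0.0013  0.0005  0.0005] world d cm/row [ 0.    0.02 -1.55]
[-0.001, 0.001, 0.001, 1.55, -0.01, -0.01]
[-0.001, 0.001, 0.001, 1.55, -0.01, -0.01]
[-0.001, 0.001, 0.001, 1.55, -0.01, -0.01]
```

arm_command --series '[[[0,0,0,1.6,0,0,1],[0,0,0,1.5,0,0,1],[0,0,0,1.0,0,0,1],[0,0,0,0.4,0,0,1]]]'

```text
time: 6.4
tool_pos: [0.5459, -0.0149, 0.066]
tcp_rot: [1.866, 0.598, -1.866]
wrist_force: [0.2, -0.2, -0.0]
width: 0.999
```

arm_command --series '[[[0,0,0,0,-0.2,0,0],[0,0,0,0,0,0,0],[0,0,0,0,0,0,0],[0,0,0,0,0,0,0],[0,0,0,0,0,0,0],[0,0,0,0,0,0,0],[0,0,0,0,0,0,0]]]' --newtons 60

```text
time: 7.1
tool_pos: [0.5452, -0.0132, 0.0671]
tcp_rot: [1.867, 0.598, -1.865]
wrist_force: [0.2, 0.7, -1.9]
width: 0.397
```

arm_command --series '[[[0,0,0,-1.5,0,0,0],[0,0,0,-3.0,0,0,0],[0,0,0,-3.5,0,0,0],[0,0,0,-3.5,0,0,0],[0,0,0,-3.5,0,0,0],[0,0,0,-3.5,0,0,0],[0,0,0,-3.5,0,0,0],[0,0,0,-3.5,0,0,0],[0,0,0,0,0,0,0]]]'

```text
time: 8.0
tool_pos: [0.5422, -0.013, 0.3385]
tcp_rot: [1.867, 0.598, -1.866]
wrist_force: [0.9, 0.6, -2.1]
width: 0.391
```

```bash
python3 - <<'E'
from h import *
from workcell import bot
s=bot.read_state();print(s["tool_pos"],s["width"],s["q"])
p,d=bot.read_camera("side")
u=proj("side",[s["tool_pos"]])[0];print(u)
x,y=u.astype(int);c=p[max(0,y-60):y+60,x-70:x+70]
cv2.imwrite("pics/side2.png",cv2.resize(c,None,fx=5,fy=5,interpolation=cv2.INTER_CUBIC))
E
```

```text
[ 0.54222953 -0.01301954  0.33846572] 0.39084948074108455 [-6.97787433e-02 -3.08748951e-02  1.77565160e+00 -2.57073118e-04
  1.39616159e+00  8.80393092e-01]
[324.01663487 119.86651174]
```

View pics/side2.png

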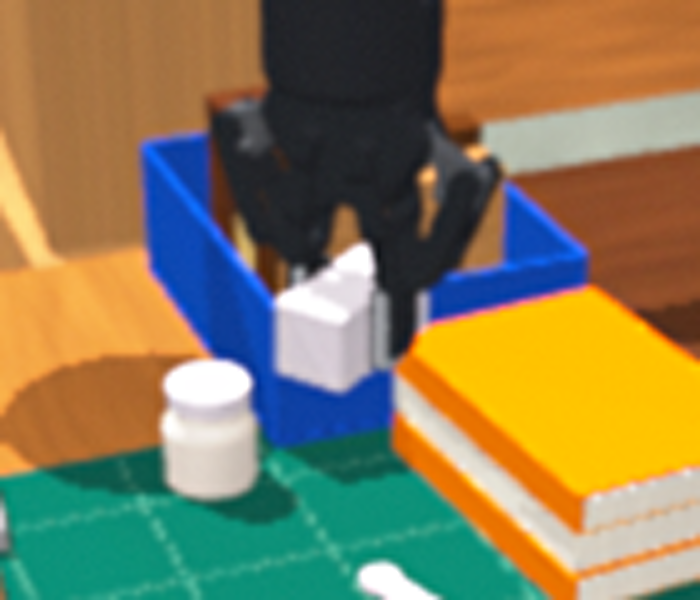

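The end facing the camera at (310,340) is plain, which agrees with the first look, so the hole must be at the other end. That end will swing up if I tilt about +tool y. I'll fit a quick planar arm model to find a reachable horizontal pose.

```bash
cat > fk.py <<'E'
from h import *
from scipy.optimize import least_squares
D=[([.2647,1.6053,1.2737],[.1686408,.6529195,.25198]),([-.07984,2.11139,1.11712],[.4639,-.0011,.1835]),([.2022,1.84913,1.09818],[.580815,-.158514,.164731]),([.144612,1.820752,1.174181],[.578972,-.145564,.213833]),([.111894,2.008212,1.035919],[.535105,-.0082,.138128]),([.152097,2.018346,.973397],[.5439,-.012485,.111499]),([-.030875,1.77565,1.39616],[.54223,-.01302,.338466])]
def fk(p,q):
    L1,L2,h,Lt,r0=p;a=q[0];b=a+q[1];c=b+q[2]
    return np.array([r0+L1*np.sin(a)+L2*np.sin(b)+Lt*np.sin(c),h+L1*np.cos(a)+L2*np.cos(b)+Lt*np.cos(c)])
def f(p):return np.concatenate([fk(p,q)-[np.hypot(*t[:2]),t[2]] for q,t in D]+[[.02*(p[2]-.2-p[3]+.0)]])
S=least_squares(f,[.45,.45,.2,.2,0])
E
python3 - <<'E'
from fk import *
print(S.x,abs(S.fun).max())
for a in(-.6,-.45,-.3):
  for b in(1.0,1.15,1.3):
    r,z=fk(S.x,[a,b-a,np.pi/2-b]);print(a,b,"q3",round(b-a,2),"q5",round(np.pi/2-b,2),"r,z",r.round(3),z.round(3))
E
```

```text
[5.10173754e-01 5.66192630e-01 2.71458815e-01 3.44806822e-01
 2.05162581e-04] 0.005466960142593852
-0.6 1.0 q3 1.6 q5 0.57 r,z 0.533 0.998
-0.6 1.15 q3 1.75 q5 0.42 r,z 0.574 0.924
-0.6 1.3 q3 1.9 q5 0.27 r,z 0.603 0.844
-0.45 1.0 q3 1.45 q5 0.57 r,z 0.6 1.037
-0.45 1.15 q3 1.6 q5 0.42 r,z 0.64 0.962
-0.45 1.3 q3 1.75 q5 0.27 r,z 0.669 0.882
-0.3 1.0 q3 1.3 q5 0.57 r,z 0.671 1.065
-0.3 1.15 q3 1.45 q5 0.42 r,z 0.711 0.99
-0.3 1.3 q3 1.6 q5 0.27 r,z 0.74 0.91
```

arm_command --series '[[[0,0.08,0,0,0,-1.8,0],[0,0.12,0,0,0,-3.0,0],[0,0.12,0,0,0,-3.0,0],[0,0.12,0,0,0,-3.0,0],[0,0.12,0,0,0,-3.0,0]]]'

```text
time: 8.55
tool_pos: [0.6478, 0.0669, 0.3594]
tcp_rot: [2.404, 0.777, -1.328]
wrist_force: [-0.2, 0.7, -2.8]
width: 0.388
```

```bash
cat > st.py <<'E'
from h import *
from workcell import bot
np.set_printoptions(precision=3,suppress=True)
s=bot.read_state();R=R_.from_rotvec(s["tcp_rot"]).as_matrix()
print(s["time"],s["tool_pos"],s["width"],"q",s["q"]);print(R)
x=R[:,0];h=x.copy();h[2]=0;h/=np.linalg.norm(h)
T=np.c_[h,np.cross([0,0,-1.],h),[0,0,-1.]]
print("tilt left",np.degrees(np.arccos(-R[2,2])),"rotvec to goal",(R.T@0+0) if 0 else R_.from_matrix(R.T@T).as_rotvec())
E
python3 st.py
```

```text
8.55 [0.648 0.067 0.359] 0.3875797345243232 q [-0.121 -0.085  1.88   0.462  0.967  0.64 ]
[[ 0.431  0.581 -0.69 ]
 [ 0.317 -0.814 -0.487]
 [-0.845 -0.009 -0.535]]
tilt left 57.658140573724154 rotvec to goal [-0.016  1.006 -0.009]
```

Joints behave as predicted, with q4 rising and q5 staying well clear of 0.

arm_command --series '[[[0,0.12,0,0,0,-3.0,0],[0,0.12,0,0,0,-3.0,0],[0,0.12,0,0,0,-3.0,0],[0,0.12,0,0,0,-2.5,0],[0,0.12,0,0,0,-2.5,0],[0,0.12,0,0,0,-2.0,0]]]'

```text
time: 9.15
tool_pos: [0.7313, 0.1278, 0.4649]
tcp_rot: [2.902, 0.93, -0.413]
wrist_force: [-0.3, 1.6, -1.5]
width: 0.39
```

```bash
python3 st.py
```

```text
9.15 [0.731 0.128 0.465] 0.3897899720697458 q [-0.167 -0.093  2.037  1.56   0.752 -0.234]
[[ 0.781  0.579 -0.233]
 [ 0.561 -0.815 -0.144]
 [-0.273 -0.019 -0.962]]
tilt left 15.902208867403504 rotvec to goal [-0.02   0.277 -0.003]
```

arm_command --series '[[[-0.01,0.1,0,0,0,-1.0,0],[-0.01,0.1,0,0,0,-0.5,0],[0,0.06,0,0,0,0,0],[0,0,0,0,0,0,0],[0,0,0,0,0,0,0]]]'

```text
time: 9.65
tool_pos: [0.7312, 0.1286, 0.4647]
tcp_rot: [-2.992, -0.952, 0.04]
wrist_force: [-0.1, 0.0, -1.4]
width: 0.393
```

```bash
python3 st.py; python3 - <<'E'
from h import *
from workcell import bot
s=bot.read_state()
for n in("top","side"):
    p,d=bot.read_camera(n);np.savez(n+"3.npz",p=p,d=d)
    x,y=proj(n,[s["tool_pos"]])[0].astype(int);print(n,x,y)
    c=p[max(0,y-60):y+60,max(0,x-75):x+75]
    cv2.imwrite(f"pics/{n}3.png",cv2.resize(c,None,fx=5,fy=5,interpolation=cv2.INTER_CUBIC))
E
```

```text
9.65 [0.731 0.129 0.465] 0.392589580771467 q [-0.18  -0.034  2.142  2.012  0.911 -0.671]
[[ 0.816  0.577 -0.025]
 [ 0.578 -0.816 -0.006]
 [-0.024 -0.009 -1.   ]]
tilt left 1.478977851001475 rotvec to goal [-0.009  0.024 -0.   ]
top 263 74
side 376 34
```

View pics/top3.png

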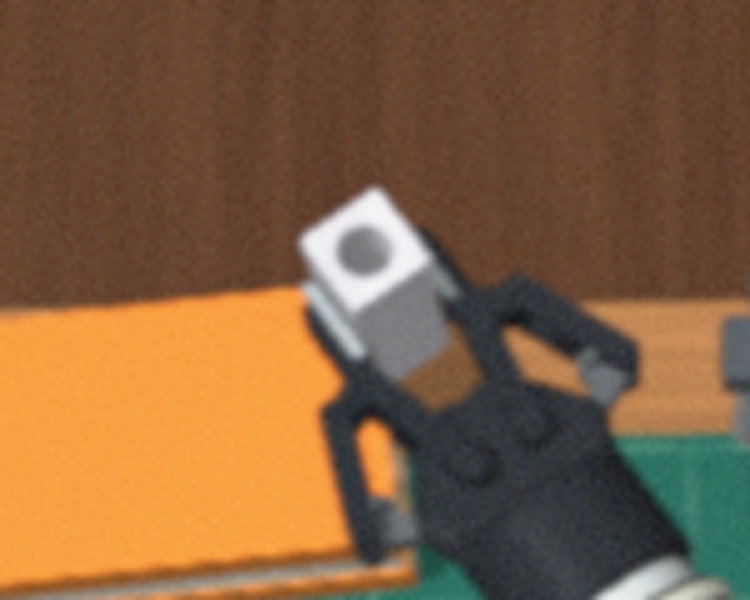

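View pics/side3.png

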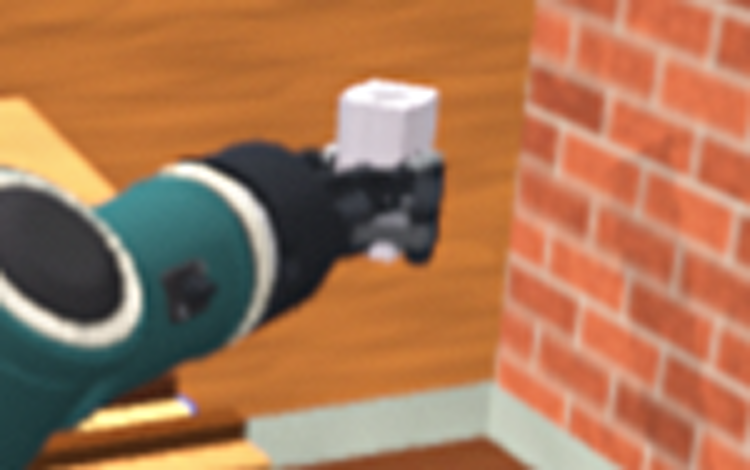

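The top view shows the hole facing up, at (365,250) in the crop. The side view shows the bar upright in the jaws, with its mouth at (385,97). Last checks are the lever, the steadiness of the hold and the bystanders.

arm_command --series '[[[0,0,0,0,0,0,0],[0,0,0,0,0,0,0],[0,0,0,0,0,0,0]]]'

```text
time: 10.05
tool_pos: [0.7317, 0.1289, 0.4688]
tcp_rot: [2.991, 0.952, -0.034]
wrist_force: [-0.1, -0.4, -1.5]
width: 0.395
```

```bash
python3 st.py; python3 - <<'E'
from h import *
from workcell import bot
print(bot.read_state()["joint_vel"])
p,d=bot.read_camera("side");np.savez("side4.npz",p=p,d=d);cv2.imwrite("pics/side4.png",p)
C=cloud("side",d)
m=(p.max(2)<60)&(abs(C[...,0]-.576)<.03)&(abs(C[...,1]+.15)<.03);print("pad",m.sum(),C[m].mean(0))
w=(p.min(2)>140)&(abs(C[...,0]-.731)<.06)&(abs(C[...,1]-.129)<.06)&(abs(C[...,2]-.465)<.07)
Q=C[w];print("spacer z",np.percentile(Q[:,2],[1,99]))
E
```

```text
10.05 [0.732 0.129 0.469] 0.39497707791412934 q [-0.18  -0.036  2.138  2.009  0.91  -0.67 ]
[[ 0.816  0.578 -0.02 ]
 [ 0.578 -0.816 -0.009]
 [-0.022 -0.004 -1.   ]]
tilt left 1.2625966858633573 rotvec to goal [-0.004  0.022 -0.   ]
[ 0.00066258 -0.00615974 -0.01015114 -0.006376   -0.00160822  0.00231934]
pad 113 [ 0.57616832 -0.14995875  0.05421229]
spacer z [0.43640098 0.50470574]
```

View pics/side4.png

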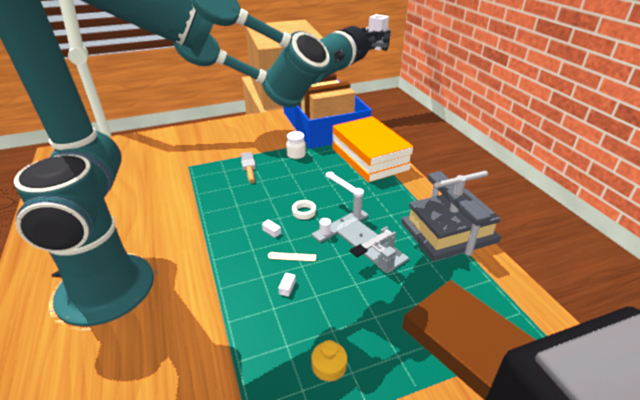

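The side view shows the pad latched at (360,250), at a height of 54 mm. The pedestal at (325,228) is empty, the bystanders haven't moved, and the spacer is upright at (377,25). Handing in.

```bash
python3 -c "
from workcell import bot
print(bot.finish_job())"
```

```text
the job is handed in; nothing more can be done
None
```

I latched the lever, lifted the spacer off the pedestal and handed the job in with it held in the gripper, hole up. `finish_job` gave no verdict. The robot clock read about 10 s of the 45 s allowed.

- **Lever:** I pressed the pad to its stop, peaking at about 21 N. It was still latched at the last look, with the pad at 54 mm and the keeper swung aside.
- **Which end:** The end facing the side camera looked plain before the grasp and again after lifting. The top view after the turn showed the hole on the upper end.
- **Final hold:** By the gripper's measured pose, the hole axis is about 1.3° off vertical. The spacer's centre is about 47 cm above the bench, held at 60 N. The joints were close to still, at about 0.01 rad/s or less.
- **Other things on the bench:** By eye in the last side view, none of the bystanders had moved. I did not measure their positions.

No check failed. The TCP reading did shift by about 4 mm between the last two checks while the arm was holding still.

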